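# Lower the lid of a specimen box shut

## Robot

A 7-joint arm with a two-finger parallel gripper is mounted at the origin on a cart in front of the work surface, level with it; the furniture and walls round the work are solid. World frame = base frame: x ahead of the robot, y to its left, z up, the work surface at z = 0. Lengths are in m, angles in degrees, forces in N, time in s.
With the tool pointing down it reaches from about 0.425 to 0.875 m from the base axis. Payload 4.7 kg.
Tool frame: the origin (TCP) lies midway between the tips of the shut fingers; the grasp point (between the pads) lies 19 mm behind it (ctrl.hold_point_z is the distance from the TCP to the grasp point, in m); z points along the fingers, y is the line along which they close (so a half turn about z gives the same grasp; the last joint's range is limited). The gripper opens to 87 mm and grips with 3 to 60 N. Pads are 19 mm wide; open, the fingers measure 117 mm over their backs; the gripper's body (75 mm by 190 mm) begins 51 mm behind the grasp point.
Start: joints at [-75.797, 18.392, -4.016, 83.108, 1.295, 78.541, -3.26], TCP at [0.151, 0.632, 0.223] pointing down, gripper open.
Joint ranges: [-163.93, 163.93], [-17.29, 119.83], [-79.2, 71.16], [3.27, 140.29], [-89.18, 269.18], [5.43, 117.66], [-154.24, 154.24]. Speed limits (degrees/s): [147.25, 147.25, 180, 180, 180, 180, 180].

## Interface

Orientations are given as a 3x3 rotation matrix whose columns are the frame's x, y, z axes.
In Python, from rig import ctrl gives the robot as it stands. Calls block until the motion is done:
- ctrl.move_ptp(position, orientation): joint-space move of the TCP to a pose.
- ctrl.move_linear(position, rot=None, max_speed=0.15, f_stop=None): straight line of the TCP; rot=None keeps the orientation; max_speed is the mean speed in m/s. With f_stop (N) it stops when the force on the tool has changed by that much, and returns True; else False.
- ctrl.move_j(angles): joint-space move.
- ctrl.move_gripper(opening): finger opening in m; the grip force is fixed at half the most; returns when the fingers have stopped.
- ctrl.pause(seconds).
- ctrl.solve_ik(position, orientation): joint angles nearest the present ones, or None.
- ctrl.snapshot(name): name is "scene" or "side" or "wrist"; returns a dict with "img" (420x560x3 uint8, red, green, blue), "camera_matrix" (3x3 intrinsics, pixels), "xyz" and "rotation" of the camera in the world; the wrist camera has in their place "tool_from_camera" (4x4, takes a point from camera to tool coordinates, whose origin is the TCP and whose axes are the flange's). Camera axes: x right, y down, z forward; pixel columns grow to the right and rows downward; lengths in m; the calibration is good to about 2 mm. The wrist camera is an equidistant fisheye: a pixel r from the principal point sees the ray r / f radians off the axis. A picture is of the moment at which its call begins: read the wrist's pose just before it. There is no depth.
A pose or a line that the arm cannot do raises ctrl.Unreachable and nothing moves.
- ctrl.close_job(): hands the job in; it is judged then, once.
Trained networks look in the newest picture that a camera, given by its name, has taken for a name from the list of things; names that differ only in an ending like _2 or _b are one class to them, and where a whole thing is asked for, a point or a joint stands for the part that bears it (a point fixed in the world has none). Each returns a list of dicts, best first, with "score" (0 to 1); they miss things now and then, are a little off and sometimes report something else, mostly with a low value. They report only what shows in the picture. A call takes as long as a camera call. They do not tell look-alikes from the thing itself.
- ctrl.find_in(target, camera): "xyz" ([x, y, z] in m, in world coordinates, good to about 4 mm: the middle of the surface that is visible of it).
- ctrl.silhouettes(target, camera): "pixels" (420x560 bool, what is visible of it).
- ctrl.tip_of(target, camera): "xyz" ([x, y, z] in m, in world coordinates, good to about 4 mm: a listed point, or the origin of a listed thing).
Readings, each from a call of its own:
- ctrl.get_clock(): time.
- ctrl.get_joints(): joint angles.
- ctrl.get_qvel(): joint speeds.
- ctrl.get_joint_efforts(): joint torques, N m.
- ctrl.get_eef_pos(): TCP position.
- ctrl.get_orientation(): TCP orientation.
- ctrl.get_force(): force on the tool from outside, world axes, zero at the start.
- ctrl.get_moment(): the same for the moment, N m.
- ctrl.get_finger_gap(): finger opening in m.
- ctrl.get_grip_force(): force on a finger pad.
Only numpy, scipy, OpenCV 4.12 (cv2) and the standard library are available. Lean on these libraries where they do the work, as an engineer would, in place of code of your own. Each camera call takes 0.05 s, during which the arm holds its last target. There are 200 camera calls.

## Task

The specimen box stands open with its lid leaning back past upright. Touch the lid from behind to tip it over towards the robot, catch it on a finger as it falls, and lower it slowly and gently on the finger until it is fully shut; the thumb tab on its front edge leaves room for the finger to the very end, so the lid must not drop or slam even from the last few millimetres. Do not pinch the lid or press hard on it, and leave the things beside the box where they are.

Things in the scene. Friction and masses are not known exactly. Their poses are not given: they have to be found in the camera images.
- case_lid (a joint): hinge of the lid: 0 = shut, flat; 1.57 = upright; 1.8 = back stop; starts at 1.68 to 1.79, leaning away from the robot. Stiff and damped: it stays put down to 1.3 or 1.4; farther over it falls shut by itself, from 1.25 to 0.7 in 1 to 2.5 s, landing at 0.7 to 1 rad/s. Gently means under 0.5 rad/s (8 cm/s at the tab) near the end. Lid: panel 130 deep x 200 wide x 3 mm, 115 g; under 1 N at the tab holds it
- tab_end (a point): middle of the free end of the thumb tab, an aluminium leaf 50 wide x 3 mm thick on top of the lid, mid free edge. It sticks out 23 mm past the lid's edge and the box's front wall, so a finger can bear it from below until shut. It moves with the lid, 155 mm from the hinge axis and 4 mm off it towards the lid's upper face; shut, it is 71 mm above the worktop (underside 69 mm), open space below
- hinge (a point): middle of the hinge axis, along the top of the box's back wall, 67 mm above the worktop and 67 mm behind the box's centre; the axis runs along the box's y
- case: grey specimen box, 130 deep x 200 wide x 40 mm with the lid shut, fixed on a plywood riser block 130 x 200 x 30 mm on the worktop, edges flush. Origin: centre of the underside of the box, 30 mm above the worktop. Its x axis points from the box's front (open side, with the tab, towards the robot) to the hinge at the back, y is to the left along the width, z up
- jaw: bystander: serrated steel jaw insert, 25 x 50 x 13 mm, lying left of the box; origin at the centre of its underside
- weight: bystander: brass-coloured balance weight with a knob, 28 mm across, 46 mm tall, standing right of the box; origin at the centre of its underside
- mike: bystander: micrometer, 48 x 148 x 17 mm, lying left of the box beyond the jaw insert; origin at the centre of its underside
There are look-alikes about, which are no part of the job. What is shaped like the case but turquoise is not meant.

How it is judged (in metres and radians):
On the way, in this order (a step that is already met when the one before it is completed fails the run):
1. the lid has been tipped forward past upright (value of joint case_lid between 1 and 1.45 rad).
2. the falling lid has been caught: it is part open and borne by the fingers, moving slower than 0.7 rad/s (value of joint case_lid between 0.3 and 1.2 rad and velocity of joint case_lid between -0.7 and 0.7 rad/s and contact force between case_lid and the fingers above 0.05 N), for 0.15 s.
3. the lid is nearly down and still borne by the fingers (value of joint case_lid between 0.03 and 0.2 rad and contact force between case_lid and the fingers above 0.05 N), for 0.05 s.
At the end, for the whole second after the job is handed in: The lid is shut (within 0.03 rad) and at rest, and each of the three things beside the box is within 20 mm of where it stood (value of joint case_lid below 0.03 rad and velocity of joint case_lid between -0.05 and 0.05 rad/s and distance of each of jaw, weight, mike from where it was at the start of the episode below 0.02 m); the robot touches nothing.
It fails at once if the lid drops or slams: it comes down faster than 0.55 rad/s while less than 0.3 rad open (value of joint case_lid below 0.3 rad and velocity of joint case_lid below -0.55 rad/s).
It fails at once if the lid is pinched or pressed hard: more than 10 N between the fingers and the lid (contact force between case_lid and the fingers above 10 N).
It fails at once if the serrated jaw insert is moved more than 20 mm or lifted (distance of jaw from where it was at the start of the episode above 0.02 m or height (world z) of jaw above 0.01 m).
It fails at once if the balance weight is moved more than 20 mm or lifted (distance of weight from where it was at the start of the episode above 0.02 m or height (world z) of weight above 0.01 m).
It fails at once if the micrometer is moved more than 20 mm or lifted (distance of mike from where it was at the start of the episode above 0.02 m or height (world z) of mike above 0.01 m).
It also fails if it takes over 48 s, if anything falls off the work surface, if the arm or the gripper's body presses on something with over 40 N, if the wrist force passes 120 N, or if a joint passes its speed limit or range.

## Working session

There is one attempt and no reset: what is moved stays moved. The work goes in short steps, each a Python script; the robot and the scene stay as the last script left them, time stands still between calls to the robot, and variables do not carry over. Pictures are saved under pics/ and viewed, at most 10 in all, crops included, and the job is handed in when it is done.

```bash
mkdir -p pics; ls
python3 - <<'E'
from rig import ctrl
import cv2,numpy as np
for c in("scene","side"):
    s=ctrl.snapshot(c); cv2.imwrite(f"pics/{c}0.png",s["img"][:,:,::-1]); print(c,s["xyz"],np.round(s["rotation"],3).tolist(),s["camera_matrix"].tolist())
    for t in("tab_end","hinge","case","jaw","weight","mike"):
        print(t,[(np.round(r["xyz"],3).tolist(),round(r["score"],2)) for r in ctrl.tip_of(t,c)])
print(ctrl.get_clock())
E
```

```text
pics
scene [ 0.00269236 -0.20342764  0.70355587] [[0.482, -0.645, 0.593], [-0.876, -0.362, 0.318], [0.01, -0.673, -0.74]] [[436.7383187506209, 0.0, 277.336086392725], [0.0, 436.7383187506209, 212.24329780702618], [0.0, 0.0, 1.0]]
tab_end [([0.664, -0.091, 0.217], 0.78), ([0.309, 0.153, 0.073], 0.7)]
hinge [([0.463, 0.162, 0.07], 0.77), ([0.637, -0.09, 0.066], 0.72)]
case [([0.398, 0.159, 0.033], 0.87), ([0.571, -0.077, 0.025], 0.64)]
jaw [([0.559, 0.065, 0.004], 0.53)]
weight []
mike [([0.623, 0.132, 0.0], 0.94)]
side [ 0.50921603 -0.8791985   0.65371704] [[1.0, -0.026, 0.003], [-0.016, -0.51, 0.86], [-0.02, -0.86, -0.51]] [[445.58944832849517, 0.0, 290.5700947691041], [0.0, 445.58944832849517, 209.2974638786364], [0.0, 0.0, 1.0]]
tab_end [([0.668, -0.094, 0.218], 0.66), ([0.306, 0.154, 0.069], 0.59)]
hinge [([0.459, 0.159, 0.07], 0.67), ([0.636, -0.094, 0.068], 0.58)]
case [([0.569, -0.074, 0.032], 0.71), ([0.4, 0.157, 0.026], 0.62)]
jaw []
weight [([0.536, -0.246, 0.003], 0.85)]
mike [([0.616, 0.138, 0.001], 0.6)]
0.7
```

View pics/scene0.png

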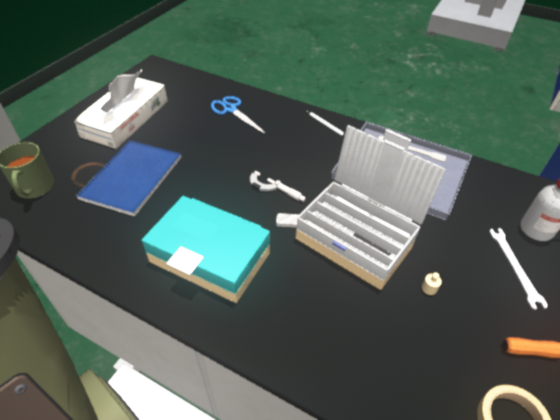

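View pics/side0.png

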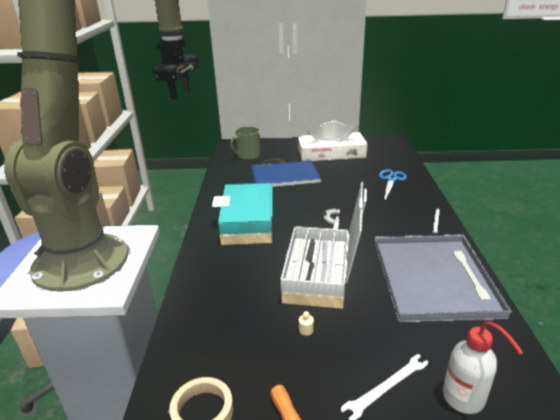

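The target is the grey open box at scene (360,220) and side (320,265). The turquoise shut one at scene (208,245) is the look-alike. I'll confirm with an enlarged crop and use it to get the yaw from the riser's edges.

Run:
```python
import cv2
a=cv2.imread("pics/scene0.png")[120:290,270:470]; b=cv2.imread("pics/side0.png")[175:345,260:400]
s=lambda i,k:cv2.resize(i,None,fx=k,fy=k,interpolation=cv2.INTER_CUBIC)
c=cv2.hconcat([s(a,2.35),s(b,2.35)]); cv2.imwrite("pics/crop.png",c); print(c.shape)
```

```text
(400, 799, 3)
```

View pics/crop.png

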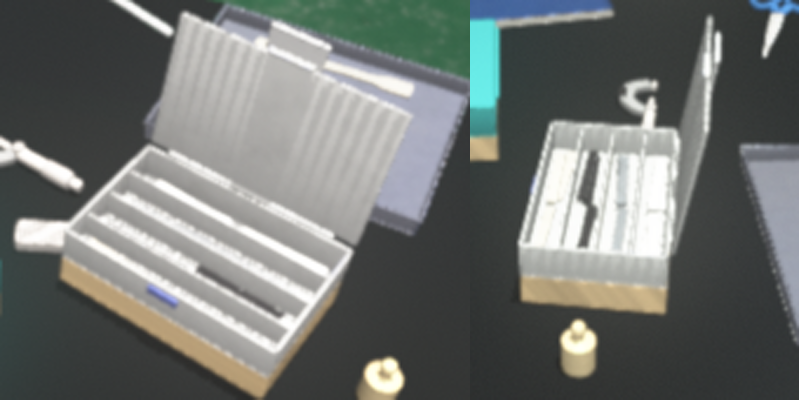

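The crop shows the grey open box with its tab at crop (300,45). The riser's bottom corners are front-left (62,278) and front-right (262,397) in the scene half, and front-right (522,300) and back-right (665,311) in the side half.

```bash
cat > h.py <<'E'
import numpy as np, cv2
from rig import ctrl
def ray(s,u,v,z):
    d=s["rotation"]@np.linalg.solve(s["camera_matrix"],[u,v,1.]); o=np.array(s["xyz"]); return o+d*(z-o[2])/d[2]
E
python3 - <<'E'
from h import *
k=2.35
s=ctrl.snapshot("scene"); P=[ray(s,270+x/k,120+y/k,z) for x,y,z in((62,278,0),(262,397,0),(183,14,.195),(410,114,.195))]
t=ctrl.snapshot("side"); Q=[ray(t,260+(x-470)/k,175+y/k,0) for x,y in((522,300),(665,311))]
print(np.round(P+Q,3))
for a,b in((P[0],P[1]),(P[2],P[3])): d=a-b; print(np.degrees(np.arctan2(-d[0],d[1])),np.linalg.norm(d))
d=Q[1]-Q[0]; print(np.degrees(np.arctan2(d[1],d[0])),np.linalg.norm(d))
for c in("scene","side"):
    for t_ in("tab_end","hinge","case"):
        print(t_,[np.round(r["xyz"],4).tolist() for r in ctrl.tip_of(t_,c) if r["xyz"][0]>.52])
E
```

```text
[[ 0.523  0.029  0.   ]
 [ 0.492 -0.166  0.   ]
 [ 0.674  0.005  0.195]
 [ 0.644 -0.189  0.195]
 [ 0.489 -0.165  0.   ]
 [ 0.617 -0.184  0.   ]]
-8.882276375490871 0.1980853444536189
-8.91445719746448 0.19644767361867968
-8.520675905661413 0.12867269206649554
tab_end [[0.6649, -0.0944, 0.2171]]
hinge [[0.6389, -0.0901, 0.0681]]
case [[0.5727, -0.0773, 0.0262]]
tab_end [[0.6655, -0.092, 0.22]]
hinge [[0.6346, -0.0914, 0.0644]]
case [[0.5684, -0.074, 0.0301]]
```

```bash
cat >> h.py <<'E'
H=np.array([.637,-.0893,.067]); yaw=np.radians(-8.8)
U=np.array([np.cos(yaw),np.sin(yaw),0]); W=np.array([0,0,1.])
G=.05; PF=0.7
def w2(v): return v[0]*U+v[1]*W
def pitch(th): return PF+(np.pi/2-PF)*min(th,np.pi/2)/(np.pi/2)
def pose(th,p,sgn,side="front",d=.016,g=G,extra=0.):
    """TCP pose with the front (or rear) finger's inner face touching the tab end at lid angle th, tool pitched p below horizontal"""
    n=np.array([np.sin(th),np.cos(th)]); a=np.array([np.cos(p),-np.sin(p)]); f=-np.array([np.sin(p),np.cos(p)])
    e=.155*np.array([-np.cos(th),np.sin(th)])
    if side=="front": c=e+.0025*n+d*a-f*g/2
    else: c=e+.0055*n+d*a+f*g/2
    c=c+extra*f
    z=w2(a); y=sgn*w2(f); return H+w2(c), np.column_stack([np.cross(y,z),y,z])
E
python3 - <<'E'
import h; from h import *
for PF in(.6,.7,.85):
  h.PF=PF
  for s in(1,-1):
    print(PF,s)
    for th in(1.73,1.3,.9,.5,.2,0,-.06):
        q=ctrl.solve_ik(*pose(th,pitch(th),s)); print(th,None if q is None else np.round(q).tolist())
E
```

```text
0.6 1
1.73 [50.0, 46.0, -76.0, 76.0, 44.0, 90.0, 151.0]
1.3 None
0.9 None
0.5 None
0.2 None
0 None
-0.06 None
0.6 -1
1.73 [-28.0, 31.0, 50.0, 79.0, -23.0, 81.0, 13.0]
1.3 [-8.0, 9.0, 14.0, 97.0, -2.0, 64.0, -2.0]
0.9 [-16.0, -7.0, 19.0, 118.0, 6.0, 45.0, -9.0]
0.5 [-5.0, -17.0, 7.0, 137.0, 16.0, 23.0, -20.0]
0.2 None
0 None
-0.06 None
0.7 1
1.73 [50.0, 46.0, -76.0, 76.0, 44.0, 90.0, 151.0]
1.3 None
0.9 None
0.5 None
0.2 None
0 None
-0.06 None
0.7 -1
1.73 [-28.0, 31.0, 50.0, 79.0, -23.0, 81.0, 13.0]
1.3 [-9.0, 10.0, 16.0, 96.0, -3.0, 65.0, -1.0]
0.9 [-17.0, -5.0, 20.0, 116.0, 5.0, 47.0, -8.0]
0.5 [-17.0, -16.0, 17.0, 134.0, 19.0, 28.0, -22.0]
0.2 None
0 None
-0.06 None
0.85 1
1.73 [50.0, 46.0, -76.0, 76.0, 44.0, 90.0, 151.0]
1.3 None
0.9 None
0.5 None
0.2 None
0 None
-0.06 None
0.85 -1
1.73 [-28.0, 31.0, 50.0, 79.0, -23.0, 81.0, 13.0]
1.3 [-11.0, 11.0, 18.0, 95.0, -4.0, 67.0, -1.0]
0.9 [-19.0, -3.0, 23.0, 113.0, 3.0, 52.0, -6.0]
0.5 [-34.0, -15.0, 33.0, 130.0, 21.0, 36.0, -22.0]
0.2 [-5.0, -14.0, 7.0, 140.0, 18.0, 19.0, -22.0]
0 None
-0.06 None
```

```bash
python3 - <<'E'
s=open('h.py').read()
s=s.replace('G=.05; PF=0.7','G=.05; PF=0.9; BF=.6')
s=s.replace('def pose(th,p,sgn,','def beta(th): return BF*float(np.clip((1.4-th)/1.0,0,1))\ndef pose(th,p,b,').replace('d=.016','d=.015')
s=s.replace('if side','Y=np.cross(W,U); sgn=-1\n    if side').replace('+d*a','')
s=s.replace('z=w2(a); ','z=np.cos(b)*w2(a)+np.sin(b)*Y; ').replace('H+w2(c),','H+w2(c)+d*z,')
open('h.py','w').write(s)
E
python3 - <<'E'
import h; from h import *
for p in(.7,.8,.9,1.0):
  for b in(-.9,-.6,-.3,0,.3,.6,.9,1.1):
    r=[ctrl.solve_ik(*pose(t,p,b,extra=e)) for t,e in((.2,0),(0,0),(0,.012))]
    print(p,b,[None if q is None else np.round(q).tolist() for q in r])
E
```

```text
0.7 -0.9 [[-52.0, 21.0, 18.0, 127.0, 63.0, 72.0, -111.0], [-52.0, 25.0, 18.0, 127.0, 63.0, 70.0, -115.0], [-52.0, 26.0, 17.0, 128.0, 63.0, 69.0, -116.0]]
0.7 -0.6 [[-34.0, 5.0, 2.0, 138.0, 74.0, 60.0, -111.0], [-15.0, 10.0, -18.0, 138.0, 79.0, 62.0, -117.0], [-11.0, 12.0, -23.0, 139.0, 80.0, 63.0, -119.0]]
0.7 -0.3 [None, None, None]
0.7 0 [None, None, None]
0.7 0.3 [None, None, None]
0.7 0.6 [[32.0, 4.0, 7.0, 139.0, -83.0, 54.0, 110.0], [42.0, 8.0, -4.0, 140.0, -86.0, 53.0, 116.0], None]
0.7 0.9 [[37.0, 19.0, 7.0, 128.0, -75.0, 74.0, 112.0], [38.0, 23.0, 7.0, 129.0, -77.0, 73.0, 117.0], [38.0, 24.0, 7.0, 129.0, -77.0, 73.0, 119.0]]
0.7 1.1 [[-5.0, 46.0, 57.0, 122.0, -89.0, 113.0, 120.0], [38.0, 32.0, 7.0, 120.0, -72.0, 84.0, 117.0], [39.0, 33.0, 7.0, 121.0, -71.0, 84.0, 119.0]]
0.8 -0.9 [[-53.0, 20.0, 21.0, 125.0, 59.0, 70.0, -102.0], [-53.0, 24.0, 21.0, 126.0, 59.0, 68.0, -106.0], [-53.0, 25.0, 20.0, 127.0, 59.0, 68.0, -107.0]]
0.8 -0.6 [[-45.0, 4.0, 16.0, 136.0, 68.0, 58.0, -101.0], [-45.0, 8.0, 15.0, 137.0, 70.0, 56.0, -106.0], [-45.0, 9.0, 15.0, 138.0, 70.0, 56.0, -108.0]]
0.8 -
[... 1885 characters left out ...]
-32.0, -16.0, 32.0, 138.0, 30.0, 26.0, -32.0], [-26.0, -12.0, 27.0, 140.0, 28.0, 20.0, -31.0], None]
1.0 0.3 [[-29.0, -15.0, 47.0, 137.0, -27.0, 27.0, 37.0], [-28.0, -10.0, 48.0, 139.0, -41.0, 25.0, 51.0], [-28.0, -10.0, 48.0, 140.0, -41.0, 24.0, 52.0]]
1.0 0.6 [[6.0, 4.0, 28.0, 131.0, -63.0, 54.0, 78.0], [-31.0, 16.0, 70.0, 133.0, -75.0, 64.0, 89.0], [-30.0, 15.0, 68.0, 134.0, -75.0, 63.0, 90.0]]
1.0 0.9 [[-14.0, 33.0, 62.0, 123.0, -80.0, 94.0, 96.0], [-8.0, 34.0, 55.0, 124.0, -80.0, 91.0, 99.0], [-8.0, 34.0, 55.0, 125.0, -80.0, 91.0, 101.0]]
1.0 1.1 [[-4.0, 42.0, 54.0, 117.0, -82.0, 107.0, 100.0], [1.0, 43.0, 48.0, 117.0, -81.0, 103.0, 103.0], [1.0, 43.0, 48.0, 118.0, -80.0, 103.0, 104.0]]
```

```bash
python3 - <<'E'
s=open('h.py').read()
s=s.replace('BF=.6','BF=-.75').replace("(np.pi/2-PF)*min(th,np.pi/2)/(np.pi/2)","(np.pi/2-PF)*float(np.clip((th-.3)/1.27,0,1))")
s+='''
def F(th,**k): return pose(th,pitch(th),beta(th),**k)
def rep(m): print(m,round(ctrl.get_clock(),2),np.round(ctrl.get_force(),2),np.round(ctrl.get_eef_pos(),3),np.round(ctrl.get_joints()).tolist(),flush=True)
'''
open('h.py','w').write(s)
E
python3 - <<'E'
from h import *
p,R=F(1.1)
up=p+[-.08,0,.12]
for th in(1.1,.8,.5,.25,0,-.08):
    q=ctrl.solve_ik(*F(th)); print(th,None if q is None else np.round(q).tolist())
ctrl.move_linear(ctrl.get_eef_pos()+[0,0,.12],max_speed=.3)
ctrl.move_ptp(up,R); rep("up")
ctrl.move_gripper(.05); rep("grip %.3f"%ctrl.get_finger_gap())
ctrl.move_linear(p,R,max_speed=.2)
try:
  for th in(.8,.5,.25,0,-.08): ctrl.move_linear(*F(th),max_speed=.15); rep(th)
except ctrl.Unreachable as e: print("UNR",e)
s=ctrl.snapshot("side"); cv2.imwrite("pics/reh.png",s["img"][:,:,::-1])
E
```

```text
1.1 [-18.0, 4.0, 15.0, 105.0, 17.0, 61.0, -21.0]
0.8 [-38.0, 0.0, 23.0, 117.0, 39.0, 59.0, -49.0]
0.5 [-49.0, 6.0, 25.0, 124.0, 54.0, 64.0, -76.0]
0.25 [-51.0, 11.0, 22.0, 128.0, 59.0, 64.0, -92.0]
0 [-50.0, 16.0, 21.0, 129.0, 60.0, 61.0, -97.0]
-0.08 [-50.0, 18.0, 21.0, 129.0, 60.0, 60.0, -98.0]
up 4.47 [-0.1  -0.32  0.53] [ 0.517 -0.085  0.318] [-20.0, -9.0, 14.0, 104.0, 19.0, 75.0, -20.0]
grip 0.050 5.37 [-0.1   0.43  0.01] [ 0.517 -0.086  0.318] [-20.0, -9.0, 14.0, 104.0, 19.0, 75.0, -20.0]
0.8 6.79 [-0.01 -0.66  0.26] [ 0.56  -0.084  0.179] [-26.0, 0.0, 11.0, 117.0, 39.0, 59.0, -49.0]
0.5 7.35 [0.32 0.18 0.41] [ 0.531 -0.083  0.148] [-32.0, 6.0, 7.0, 123.0, 55.0, 65.0, -77.0]
0.25 7.74 [-0.21 -1.06  0.59] [ 0.515 -0.081  0.116] [-35.0, 11.0, 5.0, 127.0, 61.0, 67.0, -93.0]
0 8.15 [ 0.22 -0.71  0.85] [ 0.509 -0.08   0.078] [-35.0, 15.0, 5.0, 129.0, 63.0, 65.0, -98.0]
-0.08 8.4 [-0.51  0.63 -0.16] [ 0.509 -0.08   0.065] [-35.0, 17.0, 5.0, 129.0, 63.0, 64.0, -100.0]
```

View pics/reh.png

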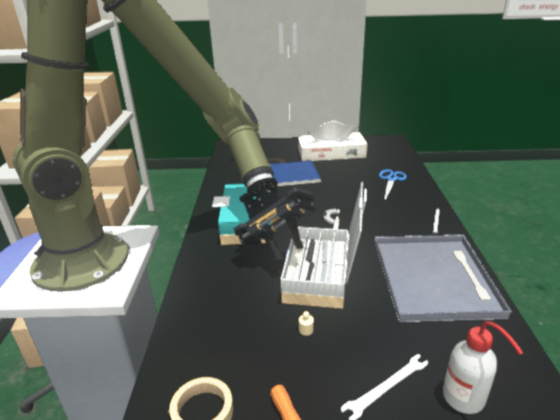

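The rehearsal ran clear: the fingers end under the future tab spot at side (283,245) with no contact. Next I go over the lid and straddle the tab.

Run:
```python
from h import *
for th in(.25,.8): ctrl.move_linear(*F(th),max_speed=.2)
p,R=pose(1.73,np.pi/2,0,side="front",extra=-.0); _,R=pose(1.73,np.pi/2,0)
p2,_=pose(1.73,np.pi/2,0,side="rear"); m=(p+p2)/2
pf,Rf=F(1.1); ctrl.move_linear(pf+[-.05,0,.12],Rf,max_speed=.25)
ctrl.move_linear(m+[0,0,.06],R,max_speed=.25); rep("hover")
print(ctrl.move_linear(m,R,max_speed=.08,f_stop=4)); rep("in")
a=ctrl.snapshot("side")["img"][130:270,280:440]; b=ctrl.snapshot("scene")["img"][60:200,320:480]
c=cv2.resize(cv2.hconcat([a,b]),None,fx=2.5,fy=2.5,interpolation=cv2.INTER_CUBIC); cv2.imwrite("pics/ins.png",c[:,:,::-1])
```

```text
hover 11.04 [-0.4   0.53  0.52] [ 0.664 -0.093  0.261] [-11.0, 21.0, 23.0, 77.0, -8.0, 84.0, 3.0]
False
in 11.94 [ 0.58 -0.14 -0.67] [ 0.666 -0.094  0.205] [-11.0, 22.0, 23.0, 82.0, -9.0, 78.0, 3.0]
```

View pics/ins.png

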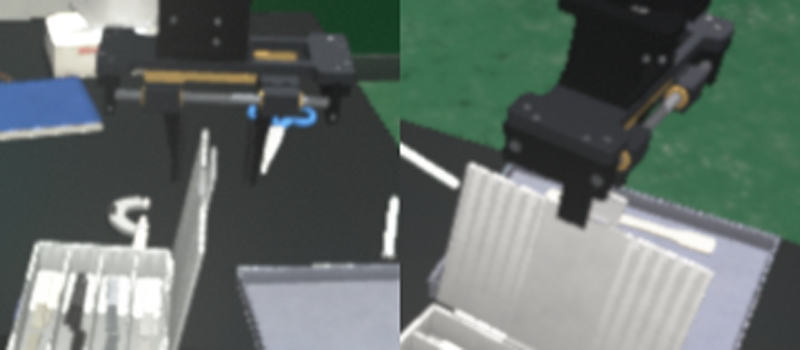

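Both fingers straddle the tab: at side crop (175,180) and (258,185), with the tab between them at (210,150). Tip it now.

Run:
```python
from h import *
for th in(1.6,1.45,1.35,1.28): ctrl.move_linear(*F(th,side="rear"),max_speed=.06); rep(th)
ctrl.pause(.8); rep("paused")
for c in("side","scene"):
    s=ctrl.snapshot(c); print(c,[(np.round(r["xyz"],3).tolist(),round(r["score"],2)) for r in ctrl.tip_of("tab_end",c)])
    cv2.imwrite(f"pics/t_{c}.png",s["img"][:,:,::-1])
a=cv2.imread("pics/t_side.png")[150:290,260:420]; b=cv2.imread("pics/t_scene.png")[100:240,290:450]
cv2.imwrite("pics/tip.png",cv2.resize(cv2.hconcat([a,b]),None,fx=2.5,fy=2.5,interpolation=cv2.INTER_CUBIC))
```

```text
1.6 12.92 [ 0.22 -0.95 -0.09] [ 0.622 -0.087  0.207] [-13.0, 17.0, 23.0, 89.0, -7.0, 76.0, 2.0]
1.45 13.44 [-0.3  -0.3   0.53] [ 0.601 -0.084  0.205] [-15.0, 11.0, 23.0, 95.0, -4.0, 71.0, 0.0]
1.35 13.84 [-0.74 -0.61  0.73] [ 0.586 -0.082  0.202] [-17.0, 7.0, 22.0, 100.0, -0.0, 67.0, -4.0]
1.28 14.17 [-0.03  0.84  0.31] [ 0.576 -0.081  0.199] [-19.0, 4.0, 22.0, 104.0, 5.0, 64.0, -9.0]
paused 14.97 [ 0.95 -0.64  0.17] [ 0.576 -0.081  0.199] [-19.0, 4.0, 22.0, 104.0, 5.0, 64.0, -9.0]
side [([0.569, -0.074, 0.201], 0.75), ([0.305, 0.154, 0.069], 0.6)]
scene [([0.307, 0.154, 0.074], 0.92), ([0.562, -0.078, 0.202], 0.6)]
```

View pics/tip.png

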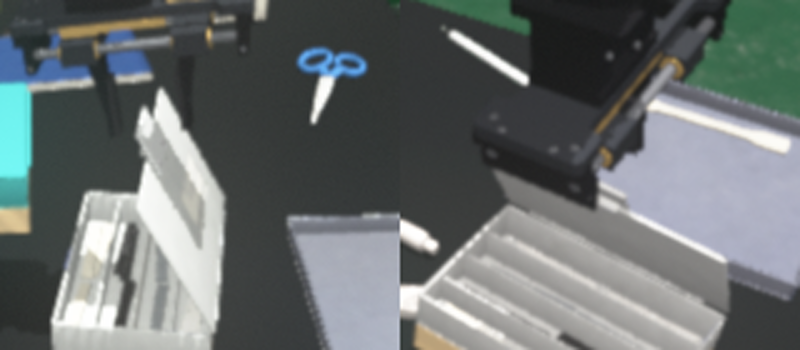

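The tab has fallen between the fingers to about 1.1 rad (tab at side crop (145,125)). Let it settle on the front finger, then lower.

Run:
```python
from h import *
ctrl.pause(.8)
ctrl.move_linear(*F(.9),max_speed=.03); rep(.9)
ctrl.pause(.5); ctrl.snapshot("side"); print([(np.round(r["xyz"],3).tolist(),round(r["score"],2)) for r in ctrl.tip_of("tab_end","side")])
for th in(.75,.6,.45,.33): ctrl.move_linear(*F(th),max_speed=.035); rep(th)
ctrl.pause(.3); ctrl.snapshot("side"); print([(np.round(r["xyz"],3).tolist(),round(r["score"],2)) for r in ctrl.tip_of("tab_end","side")])
s=ctrl.snapshot("side"); cv2.imwrite("pics/low.png",cv2.resize(s["img"][150:320,220:400,::-1],None,fx=3,fy=3,interpolation=cv2.INTER_CUBIC))
```

```text
0.9 16.59 [ 0.66  0.15 -0.45] [ 0.571 -0.085  0.186] [-27.0, 1.0, 16.0, 113.0, 32.0, 59.0, -39.0]
[([0.547, -0.067, 0.189], 0.83), ([0.307, 0.155, 0.068], 0.82)]
0.75 17.96 [-0.64  1.17 -0.32] [ 0.554 -0.083  0.173] [-30.0, 1.0, 13.0, 118.0, 42.0, 60.0, -54.0]
0.6 18.72 [0.55 1.82 0.55] [ 0.539 -0.083  0.158] [-32.0, 3.0, 10.0, 122.0, 51.0, 63.0, -68.0]
0.45 19.48 [-1.91  0.09 -0.12] [ 0.526 -0.082  0.141] [-35.0, 7.0, 9.0, 124.0, 57.0, 66.0, -81.0]
0.33 20.11 [-0.88 -0.01  0.08] [ 0.518 -0.081  0.126] [-37.0, 10.0, 8.0, 126.0, 60.0, 67.0, -90.0]
[([0.306, 0.155, 0.071], 0.68), ([0.495, -0.064, 0.119], 0.62)]
```

View pics/low.png

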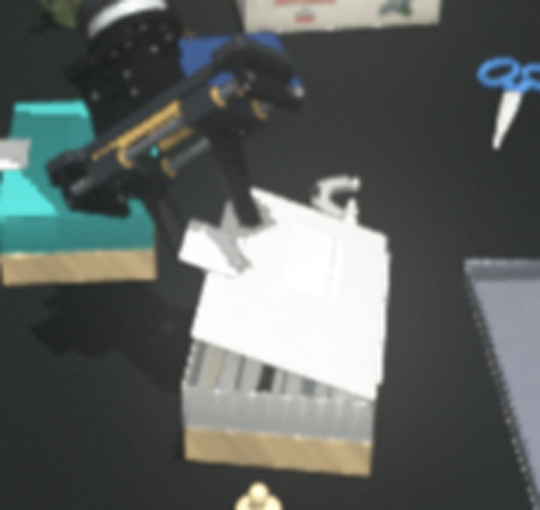

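The lid rests on the lower finger at about 0.33 rad (tab at crop (215,255)), matching the commanded angle. Lower the rest slowly.

Run:
```python
from h import *
for th in(.24,.16,.08,0,-.06): ctrl.move_linear(*F(th),max_speed=.018); rep(th)
s=ctrl.snapshot("side"); print([(np.round(r["xyz"],3).tolist(),round(r["score"],2)) for r in ctrl.tip_of("tab_end","side")])
cv2.imwrite("pics/shut.png",cv2.resize(s["img"][150:320,220:400,::-1],None,fx=3,fy=3,interpolation=cv2.INTER_CUBIC))
```

```text
0.24 21.47 [-0.66 -0.56 -0.77] [ 0.513 -0.08   0.113] [-37.0, 11.0, 8.0, 128.0, 61.0, 66.0, -93.0]
0.16 22.31 [-0.49  0.69 -0.85] [ 0.511 -0.08   0.101] [-38.0, 12.0, 8.0, 128.0, 61.0, 66.0, -95.0]
0.08 23.15 [-0.25  0.56 -0.9 ] [ 0.509 -0.08   0.089] [-38.0, 14.0, 8.0, 128.0, 62.0, 65.0, -97.0]
0 23.99 [-0.59 -0.36 -0.3 ] [ 0.508 -0.08   0.076] [-38.0, 15.0, 8.0, 129.0, 62.0, 64.0, -98.0]
-0.06 24.66 [ 0.02  0.12 -0.1 ] [ 0.509 -0.08   0.067] [-38.0, 16.0, 8.0, 129.0, 63.0, 63.0, -99.0]
[([0.306, 0.154, 0.069], 0.97), ([0.486, -0.059, 0.07], 0.64)]
```

View pics/shut.png

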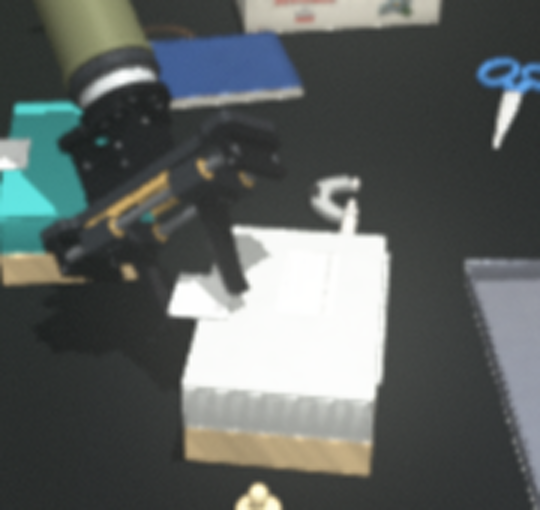

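The lid is shut flat with the tab at 70 mm and no force on the tool. Back off and hand in.

Run:
```python
from h import *
p,R=ctrl.get_eef_pos(),ctrl.get_orientation(); z=R[:,2]
q=p-.04*z-.03*U
ctrl.move_linear(q,max_speed=.05,f_stop=8); rep("out")
ctrl.move_linear(q+[-.0,0,.12],max_speed=.12); rep("up")
ctrl.pause(.4)
for c in("side","scene"):
    ctrl.snapshot(c); print([(t,np.round(r["xyz"],3).tolist()) for t in("tab_end","jaw","weight","mike") for r in ctrl.tip_of(t,c)])
print(ctrl.close_job())
```

```text
out 25.5 [-0.14 -2.03  4.32] [ 0.483 -0.061  0.081] [-40.0, 13.0, 6.0, 130.0, 60.0, 67.0, -99.0]
up 26.75 [-0.27 -0.21  0.07] [ 0.465 -0.046  0.209] [-42.0, -1.0, 4.0, 127.0, 54.0, 80.0, -85.0]
[('tab_end', [0.306, 0.156, 0.069]), ('tab_end', [0.482, -0.062, 0.071]), ('weight', [0.538, -0.246, 0.001]), ('mike', [0.62, 0.137, 0.002])]
[('tab_end', [0.485, -0.064, 0.072]), ('tab_end', [0.31, 0.152, 0.074]), ('jaw', [0.557, 0.064, 0.003]), ('weight', [0.538, -0.244, -0.005]), ('mike', [0.622, 0.135, -0.001])]
the job is handed in; nothing more can be done
None
```

I tipped the lid, caught it on a finger and lowered it until shut. The job is handed in at about 27 s, and I was shown no verdict. The last camera check had the tab at 71–72 mm and the jaw insert, weight and micrometer within about 5 mm of where they started. One doubt remains: while I backed the fingers off, the move stopped early on the 8 N force limit, so a finger probably brushed something, perhaps the lid, close to its 10 N limit.

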